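Swing the bench magnifier over the brake caliper

TASK

Swing the bench magnifier round on its hinged bar to the tray that holds the red brake caliper, and leave it at rest there with the lens centred over the caliper. Push the bar gently with the fingers, without gripping it, and do not touch the lens glass. Leave the parts in the trays and the other things on the desk where they are.

Things in the scene. Friction and masses are not known exactly. Their poses are not given: they have to be found in the camera images.
- magnifier: swinging part of the bench magnifier: level white bar, 14 mm square, on a vertical hinge atop a post; turns 1.25 rad either side of its middle and stays where left. Origin on the hinge axis, at mid-height of the bar, 200 mm above the desk. The bar runs along its own -x to a white lens ring (outside 128 mm, tube 16 mm) centred 300 mm from the hinge
- sleeve (a point): middle of the blue sleeve on the bar (24 mm square, 80 mm long), 180 mm from the hinge, 200 mm above the desk: the place to push, from either side. About 2 N here swings the bar; more than 25 N on the magnifier is not gentle: meet it slowly
- post (a point): foot of the magnifier's fixed post, on the desk under the hinge: grey foot 130 mm across, 22 mm high; post 28 mm; black hub on top 48 mm across, up to 218 mm above the desk, the highest point of the magnifier
- lens (a point): the clear lens in the magnifier's ring, 100 mm across and 6 mm thick; origin at its centre, 300 mm from the hinge and 200 mm above the desk; carried by the bar
- caliper: the red brake caliper, 46 x 96 x 42 mm (x, y, z), with steel pistons; it lies loose in one of two grey trays (115 x 145 mm, 26 mm high, floor 4 mm thick); which tray varies. Origin at the centre of its underside
- hub: the steel wheel hub, a flange of 84 mm diameter with a boss, 36 mm high, loose in the other grey tray. Origin at the centre of its underside
- mouse: black computer mouse, 100 x 58 x 30 mm, near the robot on its right; origin at the centre of its underside
- water_bottle: clear water bottle with green cap, 70 mm diameter, 210 mm high, on the robot's left; origin at the centre of its underside
- oil_bottle: grey oil bottle with red cap, 84 mm diameter, 190 mm high, on the robot's right; origin at the centre of its underside
- pen_mug: white mug, 80 mm diameter, 95 mm high, on the robot's right; origin at the centre of its underside
- small_carton: brown carton, 120 x 90 x 70 mm, on the robot's left; origin at the centre of its underside
Mind the look-alikes: they are no part of the job. What is meant by the caliper is not blue, and is the larger of those in its own colour.

How it is judged:
By the outcome, as a careful person would: the job done as asked, in the order asked, and still so for the second after the job is handed in, with the robot touching nothing.
It also fails if it takes over 42 s, if anything falls off the work surface, if the arm or the gripper's body presses on something with over 40 N, if the wrist force passes 120 N, or if a joint passes its speed limit or range.

ROBOT

A 6-joint arm with a two-finger parallel gripper is mounted at the origin on the work surface. World frame = base frame: x ahead of the robot, y to its left, z up, the work surface at z = 0. Lengths are in m, angles in rad, forces in N, time in s.
With the tool pointing down it reaches from about 0.325 to 0.775 m from the base axis. Payload 9.3 kg.
Tool frame: the origin (TCP) lies at the very end of the fingers, on their centre line; the grasp point (between the pads) lies 19 mm behind it; y points along the fingers, x is the direction in which the jaws open and shut, and the axes are right-handed (so a half turn about y gives the same grasp; the last joint's range is limited). The gripper opens to 85 mm and grips with 20 to 120 N. Pads are 22 mm wide; open, the fingers measure 114 mm over their backs; the gripper's body (76 mm by 85 mm) begins 54 mm behind the grasp point. The pads swing forward as they close: fully open they stand 13 mm farther back than shut.
Start: joints at [0.989, 0.259, 0.021, 1.334, 0, 1.418], TCP at [0.229, 0.5, 0.231] pointing down, gripper open.
Joint ranges: [-3.04, 3.04], [-0.91, 1.82], [-1.04, 1.36], [-1.92, 1.95], [-1.52, 1.45], [-3.14, 3.14]. Speed limits (rad/s): [2.22, 2.22, 2.79, 3.14, 3.14, 3.14].

INTERFACE

Orientations are given as a unit quaternion [x, y, z, w].
In Python, from bench import bot gives the robot as it stands. The module is installed in compiled form; this text tells all that it offers.
- The arm moves only by the tool move_arm, never from a script. Its argument "moves" is one flat list of numbers, 7 for each row, row after row: the shift along the tool's x, y, z in mm, then the turn, a rotation vector about the tool's x, y, z in rad, then the opening, from 0 (shut) to 1 (fully open). A call has 1 to 12 rows; each row is the pose to reach, as a shift and turn from the pose commanded when the call began, along the tool's axes at that moment; what a row does not reach only later rows make up. A row lasts 1/8 s, in which the tool goes at most 62.5 mm and 10.7 degrees, less where a joint would pass 70% of its speed; a pose out of reach is approached as far as the arm can. A call with a gripper value outside its range is refused whole. The fingers move at their own pace and stop on an object; "force" is the grip in N (left out, the last holds). Time passes only in rows, so rows that repeat a pose let the fingers close. It gives the time, the measured TCP pose, the force and the opening at its end, in the units of the state.
- bot.observe(): the state, without advancing time (a new reading comes with each control period).
- bot.read_camera(name): name is "scene" or "top" or "wrist"; returns a dict with "pixels" (400x640x3 uint8, blue, green, red), "mtx" (3x3 intrinsics, pixels), "D" ([k1, k2, p1, p2, k3] as OpenCV has them; the pictures are not rectified), "world_to_cam" (4x4, takes a point from world to camera coordinates). Camera axes: x right, y down, z forward; pixel columns grow to the right and rows downward; lengths in m; the calibration is good to about 2 mm. A picture is of the moment at which its call begins. There is no depth.
- bot.sign_off(): hands the job in, once; it reports no verdict.
The state is a dict: "time": time; "joints": joint angles; "dq": joint speeds; "joint_torque": joint torques, N m; "position": TCP position; "tcp_rot": TCP orientation; "force": force on the tool from outside, world axes, zero at the start; "moment": the same for the moment, N m; "finger_gap": finger opening in m.
Only numpy, scipy, OpenCV 4.12 (cv2) and the standard library are available. Lean on these libraries where they do the work, as an engineer would, in place of code of your own. Each camera call takes 0.05 s, during which the arm holds its last target. There are 200 camera calls.

## Working session

There is one attempt and no reset: what is moved stays moved. The work goes in short steps, Python scripts to look and compute and a tool call to move; the robot and the scene stay as the last step left them, time stands still between calls to the robot, and variables do not carry over. Pictures are saved under pics/ and viewed, about 8 in all and at most 12, crops included, and the job is handed in when it is done.

Besides the shell and the picture viewer there is one more tool, called after ">>>" as name(argument=value, ...) on one line, values as JSON. move_arm: Moves the arm, as the interface text tells. Its arguments: {"type":"object","properties":{"moves":{"type":"array","items":{"type":"number"}},"force":{"type":"number"}},"required":["moves"]}

```bash
mkdir -p pics
cat > h.py <<'E'
import numpy as np, cv2
from bench import bot
def cam(n,save=None):
    c=bot.read_camera(n)
    for k in ("pixels","mtx","D","world_to_cam"): c[k]=np.array(c[k])
    if save: cv2.imwrite(f"pics/{save}.png",c["pixels"])
    return c
def ray(c,uv):
    p=cv2.undistortPoints(np.array([[uv]],float),c["mtx"].astype(float),c["D"].astype(float))[0,0]
    T=c["world_to_cam"];R,t=T[:3,:3],T[:3,3]
    return -R.T@t, R.T@np.array([p[0],p[1],1])
def plane(c,uv,z):
    o,d=ray(c,uv); return o+d*(z-o[2])/d[2]
def proj(c,P):
    T=c["world_to_cam"]
    return cv2.projectPoints(np.array(P,float).reshape(-1,3),cv2.Rodrigues(T[:3,:3])[0],T[:3,3],c["mtx"].astype(float),c["D"].astype(float))[0].reshape(-1,2)
E
python3 - <<'E'
from h import *
for n in("top","scene"): 
    c=cam(n,n+"1"); print(n,ray(c,(320,200)))
s=bot.observe();print(s["position"],s["tcp_rot"],s["finger_gap"])
E
```

```text
top (array([ 3.06485130e-01, -6.74084612e-04,  1.60502849e+00]), array([ 0.13770498, -0.02784559, -0.99017253]))
scene (array([0.98702668, 0.76196466, 1.15813262]), array([-0.34318143, -0.55341852, -0.75903105]))
[0.22855664 0.49999907 0.23072742] [ 0.59510441  0.38178655 -0.38255077 -0.59476439] 0.08533875830593958
```

View pics/top1.png

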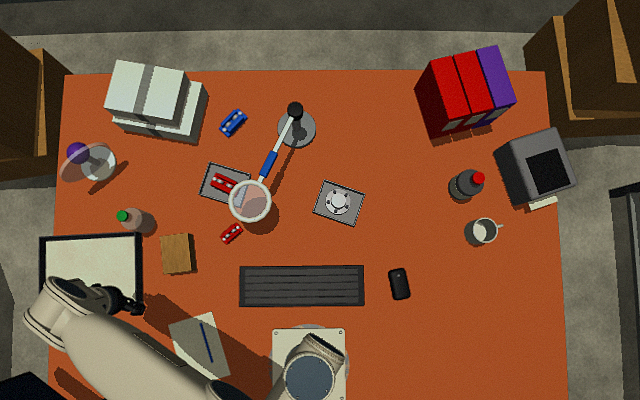

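View pics/scene1.png

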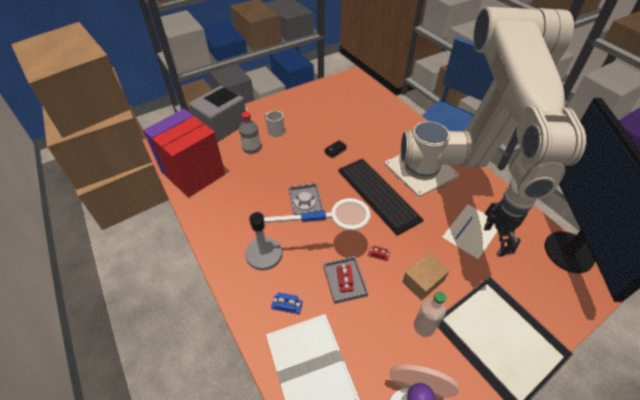

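Top view: lens ring at about (250,201), blue sleeve (268,164), hinge hub (295,110), red caliper in the left tray (223,183) partly hidden by the ring, a small red look-alike at (231,234), and the wheel hub tray at (338,202). Scene view: caliper in full view at (345,277), sleeve (313,216), hinge (257,220). I'll measure these next.

```bash
cat > m.py <<'E'
from h import *
def blobs(c,col,roi,amin=30):
    h=cv2.cvtColor(c["pixels"],cv2.COLOR_BGR2HSV); H,S,V=cv2.split(h)
    b,g,r=[c["pixels"][...,i].astype(int) for i in range(3)]
    if col=="red": m=(r>90)&(g<0.3*r)&(b<0.4*r)
    elif col=="blue": m=(b>70)&(b>1.6*r)&(b>1.3*g)
    elif col=="black": m=V<45
    elif col=="grey": m=(S<50)&(V>40)&(V<150)
    x0,y0,x1,y1=roi; k=np.zeros(m.shape,np.uint8); k[y0:y1,x0:x1]=m[y0:y1,x0:x1]
    n,l,s,ce=cv2.connectedComponentsWithStats(k)
    out=[]
    for i in range(1,n):
        if s[i,4]>=amin:
            p=np.argwhere(l==i)[:,::-1].astype(np.float32); out.append((int(s[i,4]),ce[i].round(1),cv2.minAreaRect(p)))
    return sorted(out,key=lambda a:-a[0])
E
python3 - <<'E'
from m import *
t=cam("top");s=cam("scene")
f=lambda r:(np.round(r[0],1),np.round(r[1],1),round(r[2]))
for nm,c,col,roi in [("T red",t,"red",(190,160,260,250)),("T blue",t,"blue",(215,100,290,190)),("T hub",t,"black",(280,95,310,125)),("T grey",t,"grey",(190,155,260,215)),
 ("S red",s,"red",(320,240,400,310)),("S blue",s,"blue",(290,200,340,235)),("S hub",s,"black",(240,205,275,245)),("S tray",s,"grey",(310,250,380,310))]:
    for a in blobs(c,col,roi)[:2]: print(nm,a[0],a[1],f(a[2]))
T=[cv2.resize(t["pixels"][90:250,180:380],None,fx=3.5,fy=3.5,interpolation=2)]
cv2.imwrite("pics/tc.png",T[0])
cv2.imwrite("pics/sc.png",cv2.resize(s["pixels"][180:320,230:410],None,fx=4,fy=4,interpolation=2))
E
```

```text
T red 214 [222.7 182.7] (array([223. , 182.6]), array([23.1, 13.6]), 25)
T red 83 [228.7 229.5] (array([228.6, 229.6]), array([ 5.5, 22.5]), 56)
T blue 251 [231.9 121.7] (array([232.1, 122. ]), array([14.9, 28. ]), 43)
T blue 204 [267.8 163.4] (array([267.8, 163.4]), array([ 7.2, 26.8]), 27)
T hub 231 [295.4 111.2] (array([295., 113.]), array([22., 14.]), 90)
T grey 720 [220.3 181.2] (array([224.2, 183.6]), array([44.7, 34.7]), 17)
T grey 98 [241.7 195.1] (array([242.1, 193.5]), array([13.4, 29.7]), 34)
S blue 179 [313.  215.5] (array([313. , 215.4]), array([ 7.9, 22.5]), 86)
S hub 173 [256.8 221.6] (array([256.5, 222. ]), array([16., 11.]), 90)
S tray 893 [344.7 280.5] (array([345.1, 279.3]), array([41.5, 33.7]), 74)
```

View pics/tc.png

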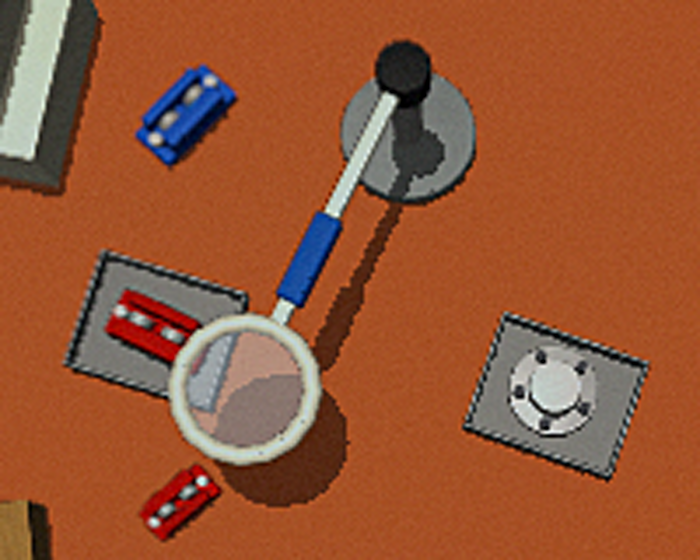

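View pics/sc.png

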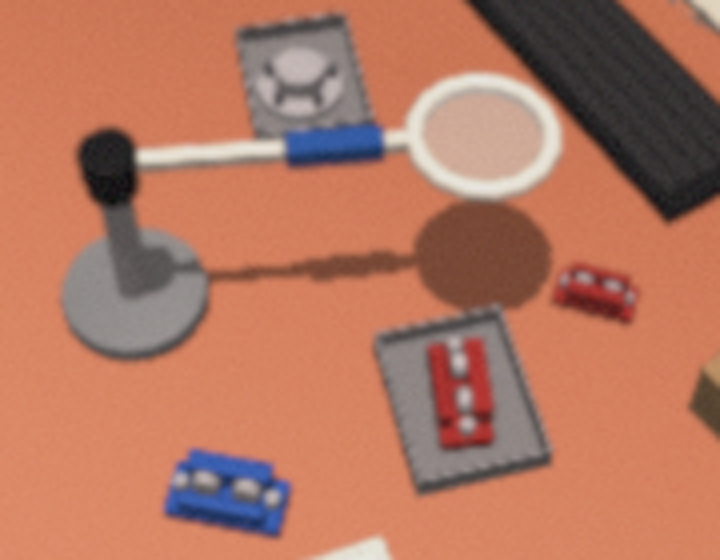

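Run:
```python
from m import *
t=cam("top");s=cam("scene")
h=plane(t,(295.7,109.4),.218);sl=plane(t,(267.8,163.4),.21);L=plane(t,(250,201.1),.2)
print("hinge",h,"sleeve",sl,"lens",L,np.linalg.norm((sl-h)[:2]),np.linalg.norm((L-h)[:2]))
hs=plane(s,(230+108/4,180+145/4),.218);ss=plane(s,(313,215),.205);Ls=plane(s,(230+484/4,180+135/4),.2)
print("scene",hs,ss,Ls)
c=plane(s,(345.3,276.5),.04);ct=plane(s,(344.9,279.5),.018)
print("cal",c,"tray(scene)",ct)
# tray from rim corners, top view (outer rim z=.026): crop px
q=[plane(t,(180+x/3.5,90+y/3.5),.026) for x,y in [(106,250),(248,296),(66,366)]]
tc=(q[1]+q[2])/2; print("tray top",tc, np.linalg.norm(q[1]-q[0]),np.linalg.norm(q[2]-q[0]))
for a,b,n in[(L,h,"lens"),(sl,h,"sleeve"),(Ls,hs,"lens s"),(c,h,"cal"),(tc,h,"tray")]:
    d=(a-b)[:2];print(n,np.hypot(*d),np.degrees(np.arctan2(d[1],d[0])))
# left end of caliper from top (z .046)
print([plane(t,(180+x/3.5,90+y/3.5),.044) for x,y in [(121,290),(107,329)]])
print([plane(s,(230+x/4,180+y/4),.044) for x,y in [(430,345),(482,338),(493,432),(440,440)]])
```

```text
hinge [0.76883853 0.02787511 0.218     ] sleeve [0.60923374 0.10998501 0.21      ] lens [0.50078018 0.16206968 0.2       ] 0.17948739483976692 0.29977235117309686
scene [0.76597909 0.02960189 0.218     ] [0.60828118 0.10890317 0.205     ] [0.49966787 0.16539977 0.2       ]
cal [0.58568991 0.27389774 0.04      ] tray(scene) [0.58530694 0.27297662 0.018     ]
tray top [0.58023737 0.2647308  0.026     ] 0.1416418808135038 0.11547120682619814
lens 0.29977235117309686 153.40667360368874
sleeve 0.17948739483976692 152.7760993782212
lens s 0.2989359930643904 152.98197700969016
cal 0.3067092338482038 126.66540025147546
tray 0.3027722245721025 128.529269367461
[array([0.61592396, 0.29580844, 0.044     ]), array([0.57942368, 0.3081448 , 0.044     ])]
[array([0.5875673 , 0.22971138, 0.044     ]), array([0.54660322, 0.24715254, 0.044     ]), array([0.58886307, 0.32381719, 0.044     ]), array([0.62908717, 0.30717894, 0.044     ])]
```

```bash
cat > g.py <<'E'
from h import *
from scipy.spatial.transform import Rotation as Ro
import sys
def to(P,yaw=0):  # world target -> shift mm in tool axes; yaw about world z -> tool rotvec
    s=bot.observe();R=Ro.from_quat(s["tcp_rot"])
    return np.round(R.inv().apply(np.array(P)-s["position"])*1000,1), np.round(R.inv().apply([0,0,yaw]),3)
E
python3 - <<'E'
from g import *
s=bot.observe();print(s["time"],Ro.from_quat(s["tcp_rot"]).as_matrix().round(3))
for P in [(.229,.5,.35),(.577,.048,.35),(.577,.048,.185)]: print(to(P))
E
```

```text
0.3 [[ 0.416 -0.    -0.909]
 [ 0.909 -0.     0.416]
 [-0.    -1.     0.   ]]
(array([  -0. , -118.9,   -0.4]), array([0., 0., 0.]))
(array([-266.4, -118.9, -504.8]), array([0., 0., 0.]))
(array([-266.4,   46.1, -504.8]), array([0., 0., 0.]))
```

>>> move_arm(moves=[0,-60,0,0,0,0,0,0,-119,0,0,0,0,0,-20,-119,-38,0,0,0,0,-45,-119,-85,0,0.05,0,0,-70,-119,-133,0,0.1,0,0,-95,-119,-180,0,0.15,0,0,-120,-119,-227,0,0.2,0,0,-145,-119,-275,0,0.22,0,0,-170,-119,-322,0,0.22,0,0,-195,-119,-370,0,0.22,0,0,-220,-119,-417,0,0.22,0,0,-240,-119,-455,0,0.22,0,0])

```text
time: 1.8
position: [0.5437, 0.0909, 0.3501]
tcp_rot: [-0.633, -0.314, 0.314, 0.633]
force: [0.9, 1.3, 0.4]
finger_gap: 0.0002
```

>>> move_arm(moves=[0,0,0,0,0,0,0,0,0,0,0,0,0,0])

```text
time: 2.05
position: [0.5425, 0.0929, 0.3502]
tcp_rot: [-0.633, -0.314, 0.315, 0.634]
force: [-1.2, -0.5, -0.1]
finger_gap: 0.0003
```

Run:
```python
from g import *
s=bot.observe();print(s["time"],s["position"],s["finger_gap"],Ro.from_quat(s["tcp_rot"]).as_matrix().round(3)[:2],s["force"])
for P in [(.577,.048,.35),(.577,.048,.185)]: print(to(P))
```

```text
2.05 [0.54248134 0.09285194 0.35017984] 0.00033642034199125534 [[ 0.605 -0.    -0.797]
 [ 0.797  0.     0.605]] [-1.20394077 -0.49289233 -0.13348059]
(array([-14.9,   0.2, -54.6]), array([0., 0., 0.]))
(array([-14.8, 165.2, -54.7]), array([0., 0., 0.]))
```

>>> move_arm(moves=[-8,0,-28,0,0,0,0,-15,0,-55,0,0,0,0,-15,30,-55,0,0,0,0,-15,60,-55,0,0,0,0,-15,90,-55,0,0,0,0,-15,120,-55,0,0,0,0,-15,145,-55,0,0,0,0,-15,165,-55,0,0,0,0,-15,165,-55,0,0,0,0])

```text
time: 3.18
position: [0.5762, 0.0489, 0.1846]
tcp_rot: [-0.633, -0.314, 0.316, 0.633]
force: [0.3, -0.7, 1.0]
finger_gap: 0.0003
```

Run:
```python
from g import *
s=bot.observe();print(s["time"],s["position"],s["force"])
h=np.array([.768,.0285]);
for th in (153,140,128.5,127):
    a=np.radians(th);u=np.array([np.cos(a),np.sin(a)]);t=np.array([u[1],-u[0]])
    P=h+.18*u-t*(.012+.0155); print(th,P,to((*P,.185))[0])
t=cam("top","t2")
cv2.imwrite("pics/t2c.png",cv2.resize(t["pixels"][90:250,180:380],None,fx=3.5,fy=3.5,interpolation=2))
```

```text
3.175 [0.57624691 0.04886927 0.18460204] [ 0.28443537 -0.69387653  1.00894316]
153 [0.59513409 0.08571561] [40.8 -0.4  7.1]
140 [0.61243534 0.12313555] [81.1 -0.5 15.9]
128.5 [0.63442564 0.15225032] [117.6  -0.5  15.9]
127 [0.63771082 0.15570448] [122.3  -0.5  15.4]
```

View pics/t2c.png

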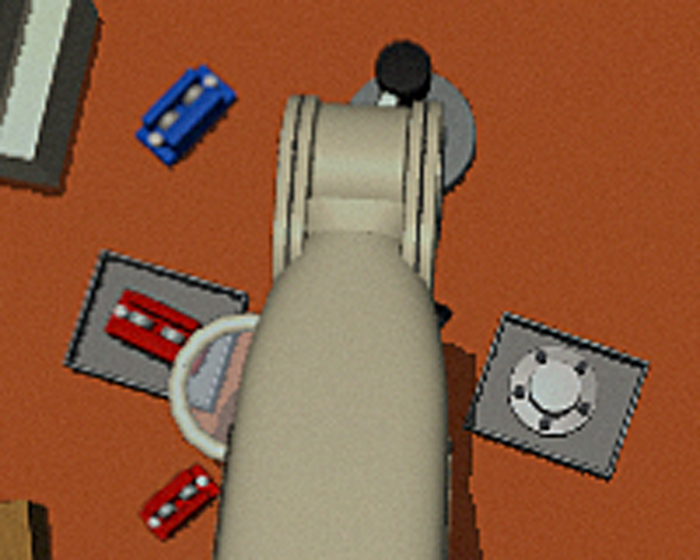

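The arm is hiding the middle of the bar, and the magnifier hasn't moved. I'll go slowly to contact.

>>> move_arm(moves=[8,0,2,0,0,0,0,16,0,4,0,0,0,0,22,0,5,0,0,0,0,26,0,5,0,0,0,0,29,0,6,0,0,0,0,32,0,6,0,0,0,0,34,0,6,0,0,0,0,36,0,6,0,0,0,0,38,0,7,0,0,0,0,40,0,7,0,0,0,0,42,0,7,0,0,0,0,44,0,7,0,0,0,0])

```text
time: 4.72
position: [0.5985, 0.0869, 0.1853]
tcp_rot: [0.633, 0.314, -0.315, -0.633]
force: [-1.4, -2.4, 0.5]
finger_gap: 0.0003
```

Run:
```python
from g import *
s=bot.observe();print(s["time"],s["position"],s["force"])
c=cam("wrist","w1");s=cam("scene","s2")
cv2.imwrite("pics/s2c.png",np.hstack([cv2.resize(c["pixels"],(640,400))[:,:480],cv2.resize(s["pixels"][180:320,250:362],(320,400))]))
```

```text
4.725 [0.59850688 0.08691398 0.18526208] [-1.36113707 -2.39030291  0.54377627]
```

View pics/s2c.png

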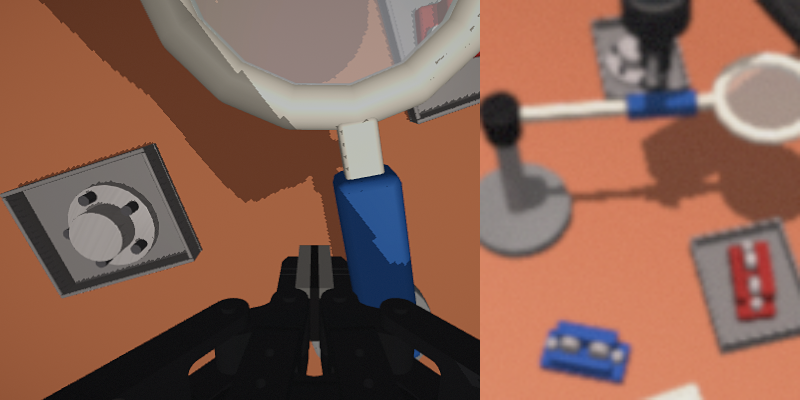

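Fingers are against the sleeve at about 2.7 N (wrist picture: sleeve at about (370,240), right beside the shut fingers). I'll push on gently.

>>> move_arm(moves=[3,0,1,0,0,0,0,7,0,2,0,0,0,0,11,0,3,0,0,0,0,15,0,4,0,0,0,0,19,0,5,0,0,0,0,23,0,6,0,0,0,0,27,0,7,0,0,0,0,31,0,8,0,0,0,0,35,0,8,0,0,0,0,39,0,9,0,0,0,0,43,0,9,0,0,0,0,47,0,9,0,0,0,0])

```text
time: 6.32
position: [0.6198, 0.13, 0.1852]
tcp_rot: [-0.633, -0.315, 0.315, 0.633]
force: [-1.4, -2.1, 0.5]
finger_gap: 0.0
```

Run:
```python
from m import *
from g import *
s=bot.observe();print(s["time"],s["position"],s["force"])
h=np.array([.768,.0285])
s=cam("scene","s3");w=cam("wrist","w3")
b=blobs(s,"blue",(290,200,350,250));print(b[:2]);
p=plane(s,b[0][1],.205);d=p[:2]-h;print(p,np.degrees(np.arctan2(d[1],d[0])))
cv2.imwrite("pics/s3c.png",np.hstack([w["pixels"][:,160:640],cv2.resize(s["pixels"][180:320,260:372],(320,400))]))
```

```text
6.325 [0.61975678 0.13002424 0.18523984] [-1.44501172 -2.13850455  0.4653321 ]
[(180, array([312.2, 227.8]), ((312.0654602050781, 227.6291961669922), (23.634803771972656, 8.167909622192383), 10.007980346679688))]
[0.63652809 0.15097321 0.205     ] 137.0294598667112
```

View pics/s3c.png

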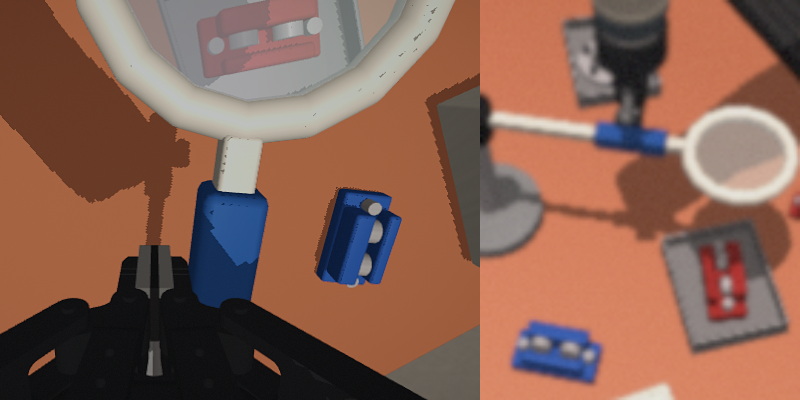

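Run:
```python
from g import *
w=cam("wrist");s=cam("scene");t=cam("top")
def tri(c1,a,c2,b):
    o,d=ray(c1,a);p,e=ray(c2,b);d/=np.linalg.norm(d);e/=np.linalg.norm(e)
    A=np.stack([d,-e],1);k=np.linalg.lstsq(A,p-o,rcond=None)[0];x,y=o+d*k[0],p+e*k[1]
    return ((x+y)/2).round(4),np.linalg.norm(x-y).round(4)
A=(230+468/4,180+424/4);B=(230+459/4,180+345/4)   # scene: far(+y) end, near end pistons
wl,wr=(376,46),(475,26)
for n,(u,v) in {"wl-A":(wl,A),"wl-B":(wl,B),"wr-A":(wr,A),"wr-B":(wr,B)}.items(): print(n,tri(w,u,s,v))
print("top-scene far end",tri(t,(180+121/3.5,90+310/3.5),s,A))
print([plane(w,p,.035) for p in(wl,wr)],[plane(s,p,.035) for p in(B,A)])
# desk ring check in wrist
b=w["pixels"]; print(ray(w,(320,200)))
```

```text
wl-A (array([ 0.5637,  0.2549, -0.0785]), np.float64(0.0094))
wl-B (array([0.563 , 0.2337, 0.0278]), np.float64(0.0051))
wr-A (array([0.5984, 0.3015, 0.0312]), np.float64(0.0021))
wr-B (array([0.5893, 0.2704, 0.1037]), np.float64(0.0001))
top-scene far end (array([0.5983, 0.2997, 0.029 ]), np.float64(0.0042))
[array([0.56501852, 0.23100586, 0.035     ]), array([0.59876947, 0.29936845, 0.035     ])] [array([0.56348192, 0.2383467 , 0.035     ]), array([0.598834  , 0.30358864, 0.035     ])]
(array([0.55806912, 0.17569193, 0.32841844]), array([ 0.26212937, -0.17579977, -0.94912275]))
```

>>> move_arm(moves=[4,0,0,0,0,0,0,8,0,0,0,0,0,0,12,0,0,0,0,0,0,15,0,0,0,0,0,0,18,0,0,0,0,0,0,21,0,0,0,0,0,0,23,0,0,0,0,0,0,24,0,0,0,0,0,0,24,0,0,0,0,0,0])

```text
time: 7.7
position: [0.6342, 0.1491, 0.1852]
tcp_rot: [-0.633, -0.315, 0.315, 0.633]
force: [-1.6, -1.6, -0.7]
finger_gap: 0.0003
```

```bash
cat > chk.py <<'E'
from m import *
from g import *
s=bot.observe();print(s["time"],s["position"],s["force"])
h=np.array([.768,.0285])
s=cam("scene","s4");w=cam("wrist","w4")
b=blobs(s,"blue",(290,200,350,262));print(b[0][:2])
p=plane(s,b[0][1],.205);d=p[:2]-h;print(p,np.degrees(np.arctan2(d[1],d[0])))
b=max(blobs(w,"blue",(0,0,640,400)),key=lambda a:a[0]);print(b[1])
for n,c in(("scene",s),("wrist",w)):  # white ring in view
    x=c["pixels"].astype(int);m=((x.min(2)>150)&(x.max(2)-x.min(2)<45)).astype(np.uint8)
    if n=="scene": m[:,:310]=0;m[:,400:]=0;m[:180]=0;m[285:]=0
    k,l,st,ce=cv2.connectedComponentsWithStats(m);i=1+st[1:,4].argmax();q=cv2.findContours((l==i).astype(np.uint8),0,2)[0]
    if n=="scene":
        e=cv2.fitEllipse(max(q,key=len));print("ring",e,plane(c,e[0],.2))
cv2.imwrite("pics/chk.png",np.hstack([w["pixels"][:,160:640],cv2.resize(s["pixels"][180:320,260:372],(320,400))]))
E
python3 chk.py
```

```text
7.7 [0.63420585 0.1490654  0.1852492 ] [-1.63943894 -1.56556147 -0.73437224]
(177, array([310.4, 234.3]))
[0.65392878 0.16923644 0.205     ] 129.0258329409768
[396.6 252.2]
ring ((347.36773681640625, 244.36660766601562), (33.50495529174805, 43.394161224365234), 99.88904571533203) [0.5764144  0.25666465 0.2       ]
```

View pics/chk.png

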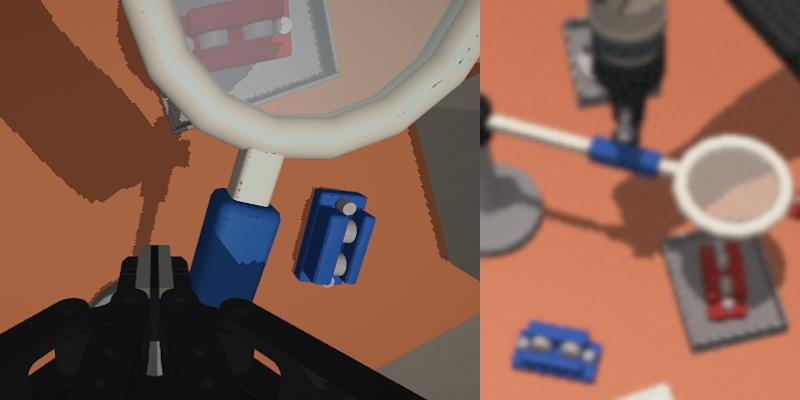

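Wrist and scene views: the ring is centred at roughly 129–130°, with the caliper still slightly ahead (target 128°). I'll nudge about 4 mm more, then back away, lift, and check from above.

>>> move_arm(moves=[2,0,0,0,0,0,0,3,0,0,0,0,0,0,4,0,0,0,0,0,0,4,0,0,0,0,0,0,1,0,0,0,0,0,0,-6,0,0,0,0,0,0,-20,0,0,0,0,0,0,-40,0,0,0,0,0,0,-60,0,0,0,0,0,0,-60,-40,0,0,0,0,0,-60,-80,0,0,0,0,0,-60,-120,0,0,0,0,0])

```text
time: 9.3
position: [0.5972, 0.1003, 0.3069]
tcp_rot: [0.633, 0.314, -0.314, -0.633]
force: [0.3, 0.3, -0.6]
finger_gap: 0.0002
```

>>> move_arm(moves=[-40,-20,20,0,0,0,0,-80,-20,50,0,0,0,0,-120,-20,75,0,0,0,0,-160,-20,90,0,0,0,0,-200,-20,100,0,0,0,0,-240,-20,100,0,0,0,0,-240,-20,100,0,0,0,0])

```text
time: 10.18
position: [0.3714, -0.0311, 0.3258]
tcp_rot: [0.634, 0.314, -0.313, -0.633]
force: [0.2, -0.1, -0.4]
finger_gap: 0.0001
```

```bash
python3 chk.py
python3 - <<'E'
from m import *
t=cam("top","t5")
for b in blobs(t,"blue",(215,100,290,190)): print(b[:2],plane(t,b[1],.21))
cv2.imwrite("pics/t5c.png",cv2.resize(t["pixels"][90:250,180:380],None,fx=3.5,fy=3.5,interpolation=2))
E
```

```text
10.175 [ 0.37138425 -0.03106013  0.3257504 ] [ 0.22530504 -0.14390814 -0.39936421]
(172, array([309.6, 235.1]))
[0.65754305 0.17052139 0.205     ] 127.87394334291439
[626.3 263.7]
ring ((346.6932373046875, 246.12765502929688), (33.08881378173828, 43.7702522277832), 101.62611389160156) [0.5817269  0.26083449 0.2       ]
(249, array([231.8, 121.7])) [0.73588947 0.21642129 0.21      ]
(198, array([247.2, 147.6])) [0.65696985 0.17021411 0.21      ]
```

View pics/t5c.png

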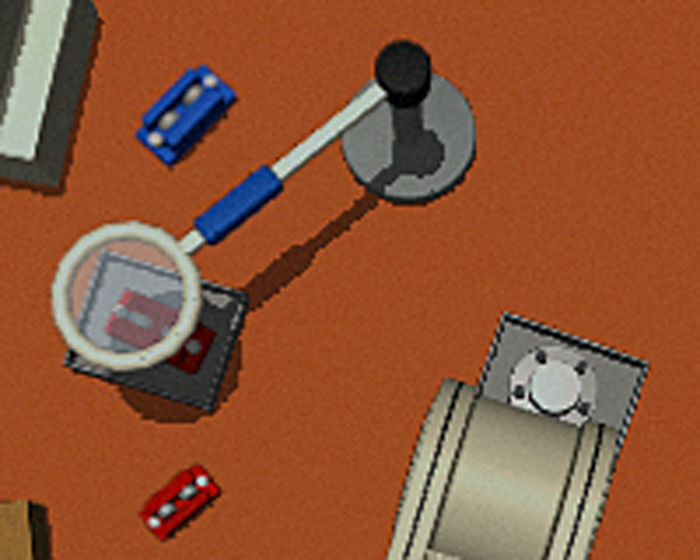

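Run:
```python
from h import *
t=cam("top")
f=lambda x,y,z:plane(t,(180+x/3.5,90+y/3.5),z).round(4)
L=f(126,296,.2);print("lens",L)
for z in(.035,.046):print("cal",f(160,331,z))
h=np.array([.768,.0285])
for P in(L,f(160,331,.04)):
  d=P[:2]-h;print(np.hypot(*d),np.degrees(np.arctan2(d[1],d[0])))
```

```text
lens [0.5799 0.2619 0.2   ]
cal [0.5786 0.2605 0.035 ]
cal [0.5767 0.2587 0.046 ]
0.299761855478645 128.86577844042
0.2994453706437954 129.45768976023925
```

```bash
python3 -c "
from bench import bot
s=bot.observe();print(s['time'],s['force'],max(map(abs,s['dq'])));print(bot.sign_off())"
```

```text
10.375 [-0.55660064 -0.89168213 -0.00431815] 0.013818129177579729
the job is handed in; nothing more can be done
None
```

The magnifier now rests with its lens over the red caliper in the left tray, and the job was handed in at about 10.4 s. I pushed the blue sleeve slowly with the fingers shut, swinging the bar from about 153° to 128–129°. I then backed away and lifted clear. The force read about 2–3 N whenever I checked it during the push, and I never gripped the bar or touched the glass.

- **Lens position:** the last top view put the lens at (0.580, 0.262) and the caliper at about (0.578, 0.260), roughly 3 mm apart.
- **Disagreement:** the scene and wrist views put the caliper at about (0.581, 0.267), 5–6 mm from the lens. I took the centring as good to about 5 mm and made no further adjustment.
- **Other things:** in that view the trays, look-alikes and post stood where they had been. I did not check the bottles, mug, carton or mouse afterwards. The robot was touching nothing.

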